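# Line up a vessel mount with a drift and bolt it down

### The arm

A 7-joint arm with a two-finger parallel gripper is mounted at the origin on a cart in front of the work surface, level with it; the furniture and walls round the work are solid. World frame = base frame: x ahead of the robot, y to its left, z up, the work surface at z = 0. Lengths are in m, angles in rad, forces in N, time in s.
With the tool pointing down it reaches from about 0.35 to 0.9 m from the base axis. Payload 7.2 kg.
Tool frame: the origin (TCP) lies on the centre line of the jaws, within the pads' length; the fingertips stand 11 mm ahead of it and the grasp point (between the pads) lies 8 mm behind it; z points along the fingers, y is the direction in which the jaws open and shut (so a half turn about z gives the same grasp; the last joint's range is limited). The gripper opens to 88 mm and grips with 3 to 60 N. Pads are 20 mm wide; open, the fingers measure 115 mm over their backs; the gripper's body (75 mm by 178 mm) begins 61 mm behind the grasp point.
Start: joints at [-1.297, 0.411, -0.013, 1.596, 0.006, 1.134, -0.082], TCP at [0.209, 0.589, 0.234] pointing down, gripper open.
Joint ranges: [-2.95, 2.95], [-0.29, 1.99], [-1.47, 1.44], [0.14, 2.54], [-1.03, 4.17], [0.13, 1.85], [-2.86, 2.86]. Speed limits (rad/s): [2.39, 2.39, 3.01, 3.01, 3.14, 3.14, 3.14].

### API

Orientations are given as a unit quaternion [x, y, z, w].
In Python, from workcell import arm, status, eyes, job gives the robot as it stands. Calls block until the motion is done:
- arm.move_ptp(position, orientation): joint-space move of the TCP to a pose.
- arm.move_straight(position, orientation=None, vel=0.15, max_force=None): straight line of the TCP; orientation=None keeps the orientation; vel is the mean speed in m/s. With max_force (N) it stops when the force on the tool has changed by that much, and returns True; else False.
- arm.movej(angles): joint-space move.
- arm.gripper_to(opening, grasp_force=None): opening from 0.0 (shut) to 1.0 (fully open); grasp_force is the grip in N (None keeps the last); returns when the fingers have stopped.
- arm.sleep(seconds).
- arm.ik(position, orientation): joint angles nearest the present ones, or None.
- status.get_obs(): the state.
- eyes.camera(name): name is "scene" or "top" or "wrist"; returns the picture (420x560x3 uint8, red, green, blue); there is no depth.
- eyes.get_calibration(name): a dict with "fx", "fy", "cx", "cy" (pixels), "rvec" (rotation vector, rad) and "tvec" (3), from world to camera coordinates, as OpenCV has them. Camera axes: x right, y down, z forward; pixel columns grow to the right and rows downward; lengths in m; the calibration is good to about 2 mm. A picture is of the moment at which its call begins: read the wrist's pose just before it. get_calibration takes no time and is no camera call; for the wrist camera it gives the pose at the moment of the call.
A pose or a line that the arm cannot do raises arm.IKError and nothing moves.
- job.job_done(): hands the job in, once; it reports no verdict.
Trained networks look in the newest picture that a camera, given by its name, has taken for a name from the list of things; names that differ only in an ending like _2 or _b are one class to them, and where a whole thing is asked for, a point or a joint stands for the part that bears it (a point fixed in the world has none). Each returns a list of dicts, best first, with "p" (0 to 1); they miss things now and then, are a little off and sometimes report something else, mostly with a low value. They report only what shows in the picture. A call takes as long as a camera call. They do not tell look-alikes from the thing itself.
- eyes.search_frame(camera, name): "bbox" ([centre column, centre row, width, height] as shares, 0 to 1, of the picture: columns of its width, rows of its height, round what is visible of it).
- eyes.trace(camera, name): "region" (420x560 bool, what is visible of it) and "bbox" ([centre column, centre row, width, height] as shares, 0 to 1, of the picture: columns of its width, rows of its height, round what is visible of it).
- eyes.place_of(camera, name): "location" ([column, row] as shares, 0 to 1, of the picture: columns of its width, rows of its height: a listed point, or the origin of a listed thing).
The state is a dict: "time": time; "q": joint angles; "qd": joint speeds; "joint_torque": joint torques, N m; "tcp_pos": TCP position; "tcp_rot": TCP orientation; "contact_force": force on the tool from outside, world axes, zero at the start; "moment": the same for the moment, N m; "opening": opening from 0.0 (shut) to 1.0 (fully open).
Only numpy, scipy, OpenCV 4.12 (cv2) and the standard library are available. Lean on these libraries where they do the work, as an engineer would, in place of code of your own. Each camera call takes 0.05 s, during which the arm holds its last target.

### The job

The foot of the vessel mount hangs on one finger-tight bolt and has swung out of line on its round base, so its two open holes do not match the holes below. Push the drift all the way down through one open hole to bring the foot into line, and with the drift left in there fit a bolt fully home in the other open hole; then draw the drift, stand it back fully down in a hole of its wooden block, and fit the second bolt fully home in the hole it left. Leave the glue bottle, the dropper bottle and the pigment jar standing where they are.

Things in the scene. Friction and masses are not known exactly. Their poses are not given: they have to be found in the camera images.
- foot (a joint): angle of the mount's foot about its one fitted bolt, rad, anticlockwise positive seen from above; 0 = its holes exactly over the base's holes. It moves stiffly (about 2.5 N sideways at an open hole) and stays where it is left. The foot is a rounded aluminium triangle 8 mm thick on the base, its top 62 mm above the worktop; three holes 18.6 mm across, 194 mm from one another
- base: grey round base of the display stand, 280 mm across, fixed on three feet; origin at its centre on the worktop, x towards the fitted bolt, which stands in the third hole, farther from the robot than the open two, its head 30 mm above the foot. In the middle the foot carries a cork-lined ring 158 mm across and 16 mm high
- foot_hole_left (a point): centre of the foot's open hole on the robot's left (+y), at the foot's top face; moves with the foot; 18.6 mm across
- foot_hole_right (a point): the same for the foot's open hole on the robot's right; at the start both lie 6 to 8.5 mm to one side of the base's holes
- base_hole_left (a point): centre of the hole in the base below the foot's left hole, at the base's top face (54 mm above the worktop, 8 mm below the foot's top face); 18.6 mm across, through a plate 12 mm thick, 42 mm of air below it; fixed
- base_hole_right (a point): the same for the hole in the base on the right
- drift_grip (a point): the drift, a steel line-up tool standing point down: red round handle 26 mm across, 70 mm high, with a flat shoulder under it; below that a shank 17.4 mm across runs 22 mm, then tapers over 36 mm to a blunt point 5 mm across. This point is on the axis half-way up the handle, 35 mm above the shoulder, 93 mm above the point; z up the tool. Fully home, the shoulder lies on the foot or the block. 180 g
- bolt_a_grip (a point): a bolt standing head up: dark round knurled head 30 mm across and 28 mm high, steel shank 16 mm across and 42 mm long under it tapered at its end to 11.5 mm over 5 mm. This point is the centre of the head, 14 mm above the head's underside; z up along the bolt. Fully home, its head lies on the foot. It is only dropped in, not screwed. 120 g
- bolt_b_grip (a point): the other bolt, just like the first; either may go in either hole; with only one bolt home the foot can still swing by up to 2.6 mm at the other hole, and the tapered end of the last bolt brings it in
- block: light wooden tool block 60 x 194 x 62 mm, fixed on the worktop; origin at the centre of its underside, y along its length. Three upright holes 18.6 mm across go through it; at the start the drift and the two bolts stand in them, in any order
- block_hole_0 (a point): mouth of the block's first hole, on its top, 70 mm from the middle one
- block_hole_1 (a point): mouth of the block's middle hole
- block_hole_2 (a point): mouth of the block's third hole, 70 mm from the middle one
- glue_mid (a point): glue bottle, 65 mm across and 233 mm high, standing loose behind the work; this point is on its axis, 100 mm up
- pigment_mid (a point): pigment jar, 48 mm across and 58 mm high, standing loose behind the work; this point is at its centre
- dropper_mid (a point): small dropper bottle with a black bulb, 37 mm across and 108 mm high, standing loose behind the work; this point is at its centre
There are look-alikes about, which are no part of the job. Of the things that look like the part that bears drift_grip, the smallest one is meant.

How it is judged:
On the way, in this order (a step that is already met when the one before it is completed fails the run):
1. the drift is fully home through foot and base in one open hole and the foot is in line (((horizontal distance between drift_grip and base_hole_left below 0.004 m and z of drift_grip in the frame of base_hole_left between 0.039 and 0.046 m and angle between drift_grip's own z axis and vertical below 0.08 rad) or (horizontal distance between drift_grip and base_hole_right below 0.004 m and z of drift_grip in the frame of base_hole_right between 0.039 and 0.046 m and angle between drift_grip's own z axis and vertical below 0.08 rad)) and value of joint foot between -0.012 and 0.012 rad), for 0.2 s.
2. a bolt is fully home in the other open hole with the drift still in ((((horizontal distance between drift_grip and base_hole_left below 0.004 m and z of drift_grip in the frame of base_hole_left between 0.039 and 0.046 m and angle between drift_grip's own z axis and vertical below 0.08 rad) and ((horizontal distance between bolt_a_grip and base_hole_right below 0.004 m and z of bolt_a_grip in the frame of base_hole_right between 0.018 and 0.025 m and angle between bolt_a_grip's own z axis and vertical below 0.08 rad) or (horizontal distance between bolt_b_grip and base_hole_right below 0.004 m and z of bolt_b_grip in the frame of base_hole_right between 0.018 and 0.025 m and angle between bolt_b_grip's own z axis and vertical below 0.08 rad))) or ((horizontal distance between drift_grip and base_hole_right below 0.004 m and z of drift_grip in the frame of base_hole_right between 0.039 and 0.046 m and angle between drift_grip's own z axis and vertical below 0.08 rad) and ((horizontal distance between bolt_a_grip and base_hole_left below 0.004 m and z of bolt_a_grip in the frame of base_hole_left between 0.018 and 0.025 m and angle between bolt_a_grip's own z axis and vertical below 0.08 rad) or (horizontal distance between bolt_b_grip and base_hole_left below 0.004 m and z of bolt_b_grip in the frame of base_hole_left between 0.018 and 0.025 m and angle between bolt_b_grip's own z axis and vertical below 0.08 rad))))), for 0.2 s.
3. the drift stands fully down in a hole of its block again, the first bolt still home ((horizontal distance between drift_grip and block_hole_0 below 0.006 m or horizontal distance between drift_grip and block_hole_1 below 0.006 m or horizontal distance between drift_grip and block_hole_2 below 0.006 m) and z of drift_grip in the frame of block below 0.1 m and angle between drift_grip's own z axis and vertical below 0.08 rad and (((horizontal distance between bolt_a_grip and base_hole_left below 0.004 m and z of bolt_a_grip in the frame of base_hole_left between 0.018 and 0.025 m and angle between bolt_a_grip's own z axis and vertical below 0.08 rad) or (horizontal distance between bolt_b_grip and base_hole_left below 0.004 m and z of bolt_b_grip in the frame of base_hole_left between 0.018 and 0.025 m and angle between bolt_b_grip's own z axis and vertical below 0.08 rad)) or ((horizontal distance between bolt_a_grip and base_hole_right below 0.004 m and z of bolt_a_grip in the frame of base_hole_right between 0.018 and 0.025 m and angle between bolt_a_grip's own z axis and vertical below 0.08 rad) or (horizontal distance between bolt_b_grip and base_hole_right below 0.004 m and z of bolt_b_grip in the frame of base_hole_right between 0.018 and 0.025 m and angle between bolt_b_grip's own z axis and vertical below 0.08 rad)))), for 0.2 s.
At the end, for the whole second after the job is handed in: A bolt stands fully home in each open hole (head on the foot within 3 mm, 4 mm of the base's hole, upright within 0.08 rad); the foot is in line within 0.018 rad, the play that the bolts leave, and still; the drift stands upright and fully down in a hole of the block; all released ((((horizontal distance between bolt_a_grip and base_hole_left below 0.004 m and z of bolt_a_grip in the frame of base_hole_left between 0.018 and 0.025 m and angle between bolt_a_grip's own z axis and vertical below 0.08 rad) and (horizontal distance between bolt_b_grip and base_hole_right below 0.004 m and z of bolt_b_grip in the frame of base_hole_right between 0.018 and 0.025 m and angle between bolt_b_grip's own z axis and vertical below 0.08 rad)) or ((horizontal distance between bolt_a_grip and base_hole_right below 0.004 m and z of bolt_a_grip in the frame of base_hole_right between 0.018 and 0.025 m and angle between bolt_a_grip's own z axis and vertical below 0.08 rad) and (horizontal distance between bolt_b_grip and base_hole_left below 0.004 m and z of bolt_b_grip in the frame of base_hole_left between 0.018 and 0.025 m and angle between bolt_b_grip's own z axis and vertical below 0.08 rad))) and (horizontal distance between drift_grip and block_hole_0 below 0.006 m or horizontal distance between drift_grip and block_hole_1 below 0.006 m or horizontal distance between drift_grip and block_hole_2 below 0.006 m) and z of drift_grip in the frame of block below 0.1 m and angle between drift_grip's own z axis and vertical below 0.08 rad and value of joint foot between -0.018 and 0.018 rad and velocity of joint foot between -0.02 and 0.02 rad/s); the robot touches nothing.
It fails at once if the dropper bottle is pushed more than 15 mm or tipped (distance of dropper_mid from where it was at the start of the episode above 0.015 m or angle between dropper_mid's own z axis and vertical above 0.2 rad).
It fails at once if the glue bottle is pushed more than 15 mm or tipped (distance of glue_mid from where it was at the start of the episode above 0.015 m or angle between glue_mid's own z axis and vertical above 0.2 rad).
It fails at once if the pigment jar is pushed more than 15 mm or tipped (distance of pigment_mid from where it was at the start of the episode above 0.015 m or angle between pigment_mid's own z axis and vertical above 0.2 rad).
It also fails if it takes over 72 s, if anything falls off the work surface, if the arm or the gripper's body presses on something with over 40 N, if the wrist force passes 120 N, or if a joint passes its speed limit or range.

## Working session

There is one attempt and no reset: what is moved stays moved. The work goes in short steps, each a Python script; the robot and the scene stay as the last script left them, time stands still between calls to the robot, and variables do not carry over. Pictures are saved under pics/ and viewed, and the job is handed in when it is done.

```bash
ls; mkdir -p pics; cat > h.py <<'E'
import numpy as np, cv2
from workcell import arm, status, eyes, job
def snap(cam,fn):
    im=eyes.camera(cam); cv2.imwrite('pics/'+fn,cv2.cvtColor(im,cv2.COLOR_RGB2BGR)); return im
def ray(cal,u,v):
    R,_=cv2.Rodrigues(np.array(cal['rvec'],float)); t=np.array(cal['tvec'],float).ravel()
    d=R.T@np.array([(u-cal['cx'])/cal['fx'],(v-cal['cy'])/cal['fy'],1.0]); return -R.T@t,d
def onz(cal,u,v,z):
    o,d=ray(cal,u,v); return o+d*(z-o[2])/d[2]
def proj(cal,p):
    q,_=cv2.projectPoints(np.array(p,float).reshape(-1,1,3),np.array(cal['rvec'],float),np.array(cal['tvec'],float),np.array([[cal['fx'],0,cal['cx']],[0,cal['fy'],cal['cy']],[0,0,1.]]),None); return q[:,0]
E
python3 - <<'E'
from h import *
for c in ['scene','top','wrist']:
    cal=eyes.get_calibration(c); snap(c,c+'0.png')
    print(c,cal,ray(cal,280,210))
    for n,z in [('foot_hole_left',.062),('foot_hole_right',.062),('base_hole_left',.054),('base_hole_right',.054),('drift_grip',.097),('bolt_a_grip',.076),('block_hole_0',.062),('block_hole_1',.062),('block_hole_2',.062),('base',0),('glue_mid',.1),('pigment_mid',.029),('dropper_mid',.054)]:
        print(n,[(np.round(np.array(r['location'])*[560,420],1).tolist(),round(r['p'],2),np.round(onz(cal,r['location'][0]*560,r['location'][1]*420,z)[:2],4).tolist()) for r in eyes.place_of(c,n)[:4]])
print(status.get_obs())
E
```

```text
pics
scene {'fx': 421.80204137688366, 'fy': 421.80204137688366, 'cx': 277.12660169706527, 'cy': 215.8223820482705, 'rvec': array([ 2.07662918, -0.48705115,  0.25745522]), 'tvec': array([-0.53527439,  0.23750963,  0.83792421])} (array([ 0.22829448, -0.76754493,  0.63545488]), array([ 0.37839845,  0.77117908, -0.5121859 ]))
foot_hole_left [([206.8, 182.8], 0.89, [0.5279, 0.3375])]
foot_hole_right [([211.4, 220.0], 0.83, [0.4732, 0.1311]), ([276.9, 177.2], 0.5, [0.7304, 0.2751])]
base_hole_left [([204.6, 187.5], 0.89, [0.5168, 0.3265])]
base_hole_right [([209.7, 220.1], 0.66, [0.4726, 0.1453])]
drift_grip [([331.9, 246.8], 0.95, [0.6571, -0.1479]), ([312.3, 227.5], 0.91, [0.6577, -0.0624]), ([281.7, 258.4], 0.58, [0.5414, -0.1355])]
bolt_a_grip [([291.9, 314.2], 0.57, [0.4951, -0.2695])]
block_hole_0 [([295.3, 318.9], 0.9, [0.5018, -0.2706]), ([280.3, 272.2], 0.87, [0.5374, -0.1363]), ([287.4, 293.0], 0.62, [0.5211, -0.2011])]
block_hole_1 [([295.3, 318.9], 0.9, [0.5018, -0.2706]), ([280.3, 272.2], 0.87, [0.5374, -0.1363]), ([287.4, 293.0], 0.62, [0.5211, -0.2011])]
block_hole_2 [([295.
[... 2600 characters left out ...]
opper_mid []
{'time': 2.1, 'q': array([-1.29721788,  0.41108917, -0.01272101,  1.59618929,  0.00559602,
        1.13426592, -0.08220035]), 'qd': array([ 0.00199344, -0.00037465, -0.00028706, -0.00089193, -0.00076458,
        0.00177278, -0.00175109]), 'joint_torque': array([ 8.35066476e-04, -5.87717092e+01,  6.41422793e-01, -2.91375375e+01,
       -5.36925683e-02,  1.03803986e-02, -1.68842028e-06]), 'tcp_pos': array([0.20948013, 0.58887053, 0.23366452]), 'tcp_rot': array([ 1.70045632e-01,  9.85436188e-01,  4.23316762e-05, -2.19053759e-06]), 'contact_force': array([-0.5340379 , -0.21516158, -0.78139242]), 'moment': array([ 0.02724305, -0.02659772, -0.04448205]), 'opening': 1.0017744709934862}
```

View pics/scene0.png

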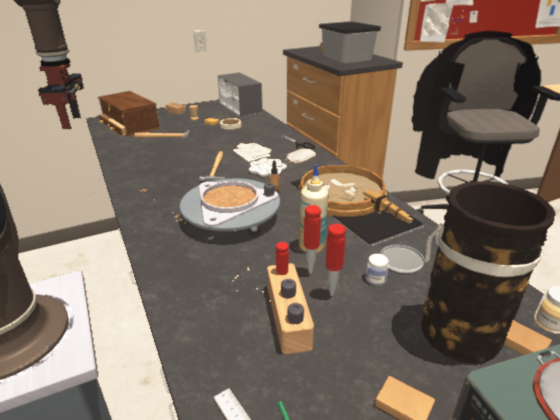

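View pics/top0.png

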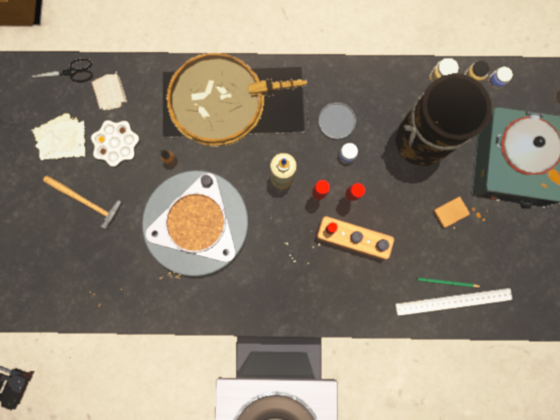

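```bash
python3 -c "
import cv2
a=cv2.imread('pics/scene0.png')[190:350,250:400];cv2.imwrite('pics/s0c.png',cv2.resize(a,None,fx=4.5,fy=3.7,interpolation=2)) if 0 else cv2.imwrite('pics/s0c.png',cv2.resize(a,None,fx=3.7,fy=3.7,interpolation=2))
a=cv2.imread('pics/top0.png')[140:280,130:400];cv2.imwrite('pics/t0c.png',cv2.resize(a,None,fx=2.9,fy=2.9,interpolation=2))"
```

```text
(no output)
```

View pics/s0c.png

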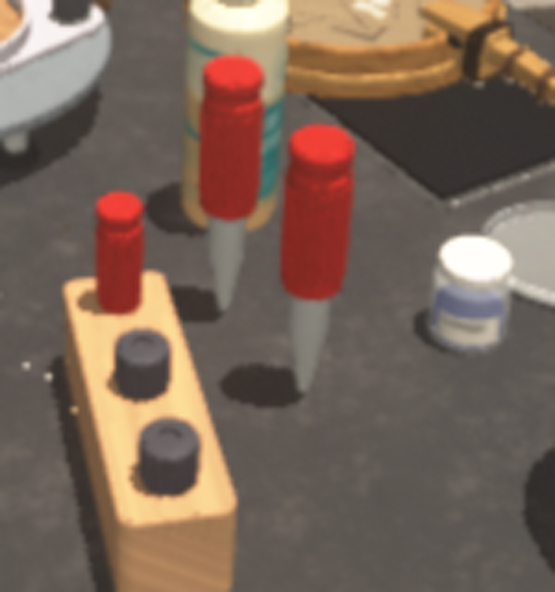

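View pics/t0c.png

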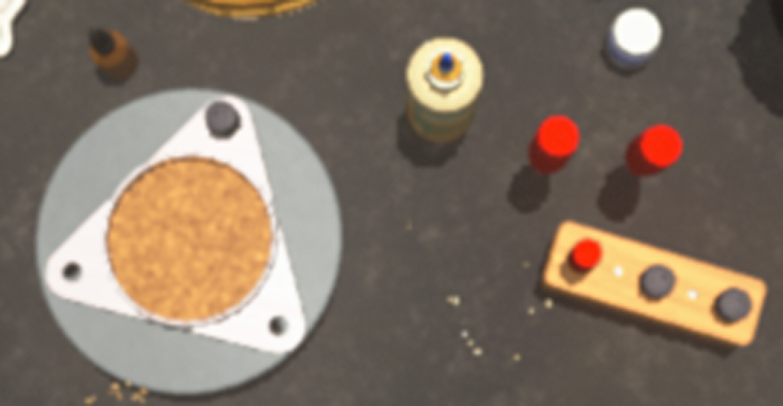

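```bash
cat >> h.py <<'E'
def Q(a): return [float(np.sin(a/2)),float(np.cos(a/2)),0.,0.]
NM=[('foot_hole_left',.062),('foot_hole_right',.062),('base_hole_left',.054),('base_hole_right',.054),('base',0),('drift_grip',.097),('bolt_a_grip',.076),('block_hole_0',.062)]
def look(c,names,fn):
    cal=eyes.get_calibration(c); snap(c,fn)
    for n in names:
        z=dict(NM)[n]
        print(n,[(np.round(np.array(r['location'])*[560,420],1).tolist(),round(r['p'],2),np.round(onz(cal,r['location'][0]*560,r['location'][1]*420,z)[:2],4).tolist()) for r in eyes.place_of(c,n)[:4]])
    np.save('pics/'+fn+'.npy',cal,allow_pickle=True)
    return cal
E
python3 - <<'E'
from h import *
cal=eyes.get_calibration('scene')
for u,v in [(310.8,272.4),(332,295)]: print(onz(cal,u,v,0)[:2])
arm.move_ptp([0.45,0.22,0.27],Q(0.24)); 
look('wrist',['foot_hole_left','foot_hole_right','base_hole_left','base_hole_right'],'w1.png')
arm.move_ptp([0.46,-0.19,0.27],Q(0.24)); 
look('wrist',['drift_grip','bolt_a_grip','block_hole_0'],'w2.png')
o=status.get_obs();print(o['time'],o['tcp_pos'],o['q'],o['contact_force'])
E
```

```text
[ 0.63476981 -0.10115893]
[ 0.63740297 -0.18973226]
foot_hole_left [([372.2, 220.3], 0.78, [0.5234, 0.3257])]
foot_hole_right [([226.1, 225.1], 0.91, [0.4851, 0.139])]
base_hole_left [([373.0, 222.1], 0.87, [0.5296, 0.3283])]
base_hole_right [([230.6, 214.3], 0.61, [0.4744, 0.147])]
drift_grip [([296.5, 335.2], 0.89, [0.6579, -0.2148]), ([202.3, 316.3], 0.75, [0.5996, -0.3281]), ([339.2, 243.5], 0.63, [0.5395, -0.1354])]
bolt_a_grip [([227.1, 238.6], 0.97, [0.5094, -0.271])]
block_hole_0 [([335.2, 233.5], 0.71, [0.5412, -0.1343]), ([229.3, 229.4], 0.6, [0.5028, -0.2685]), ([281.8, 232.1], 0.6, [0.5227, -0.2024])]
5.6917 [ 0.46039274 -0.189098    0.26991327] [-0.23458899  0.16600831  0.60735175  1.8793413  -0.10461619  1.12780437
  1.74378465] [-0.17373522  0.56731163 -0.30239552]
```

```bash
python3 -c "
import cv2
a=cv2.imread('pics/w1.png')[170:330,190:420];cv2.imwrite('pics/w1c.png',cv2.resize(a,None,fx=3.4,fy=3.4,interpolation=2))
a=cv2.imread('pics/w2.png')[180:360,170:400];cv2.imwrite('pics/w2c.png',cv2.resize(a,None,fx=3.3,fy=3.3,interpolation=2))"
```

```text
(no output)
```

View pics/w1c.png

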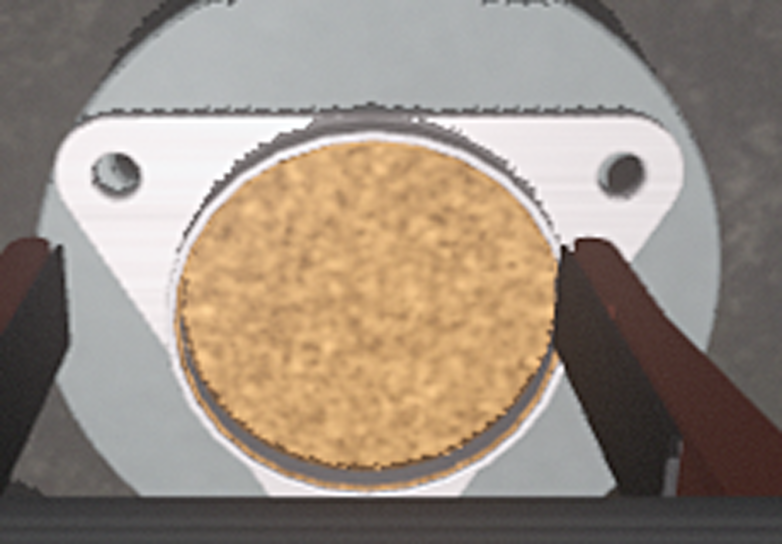

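View pics/w2c.png

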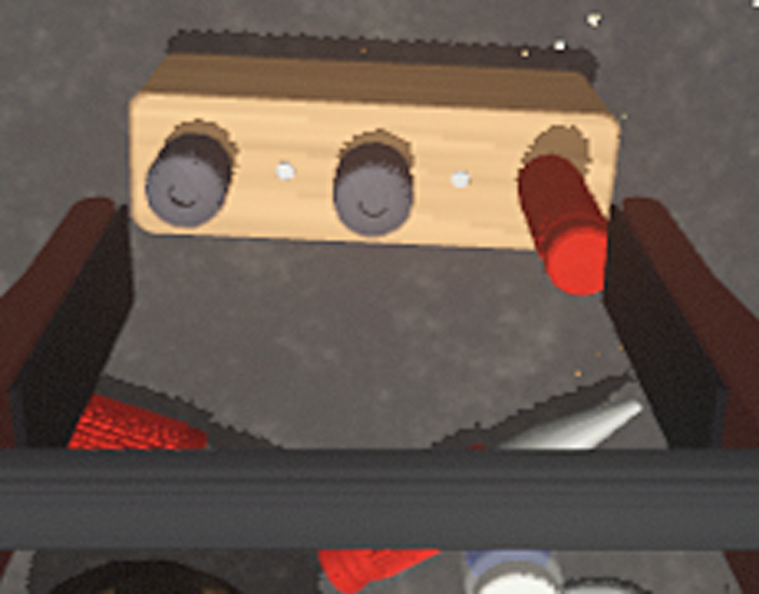

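```bash
python3 - <<'E'
from h import *
a=snap('scene','s1.png'); b=snap('top','t1.png')
cv2.imwrite('pics/st1.png',np.hstack([cv2.resize(cv2.imread('pics/s1.png')[150:350,230:430],(400,400)),cv2.resize(cv2.imread('pics/t1.png')[120:300,240:420],(400,400))]))
E
```

```text
(no output)
```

View pics/st1.png

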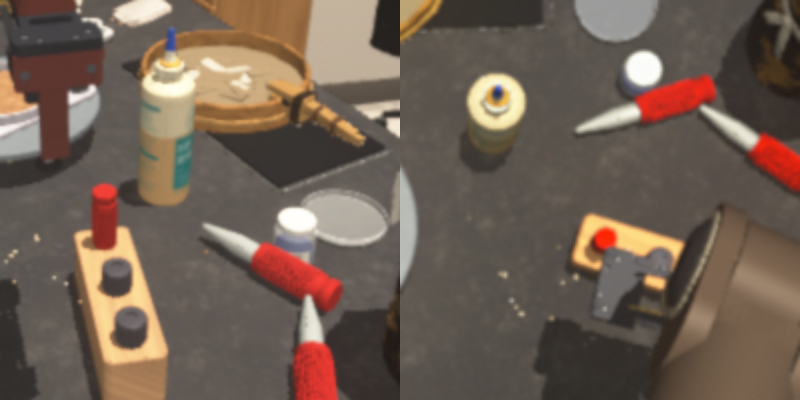

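```bash
python3 - <<'E'
from h import *
q=Q(0.269)
arm.gripper_to(0.6,50)
arm.move_ptp([0.5397,-0.135,0.19],q)
r=arm.move_straight([0.5397,-0.135,0.091],vel=0.12,max_force=8); o=status.get_obs();print(r,o['tcp_pos'],o['contact_force'])
arm.gripper_to(0.0,50); o=status.get_obs();print(o['time'],o['opening'],o['tcp_pos'],o['contact_force'],o['moment'])
snap('scene','s2.png');snap('wrist','w3.png')
E
```

```text
False [ 0.54016618 -0.13533783  0.09178154] [ 0.235673   -0.05361194 -0.18387438]
8.5917 0.2901110878288083 [ 0.53997656 -0.13478732  0.09127911] [0.36171585 0.53105441 2.18373012] [ 0.31915771 -0.00088836 -0.0059826 ]
```

View pics/s2.png

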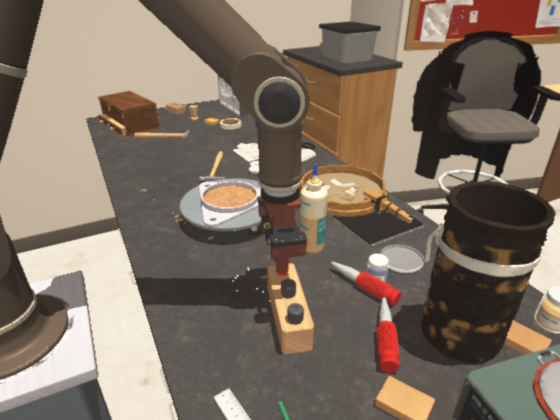

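View pics/w3.png

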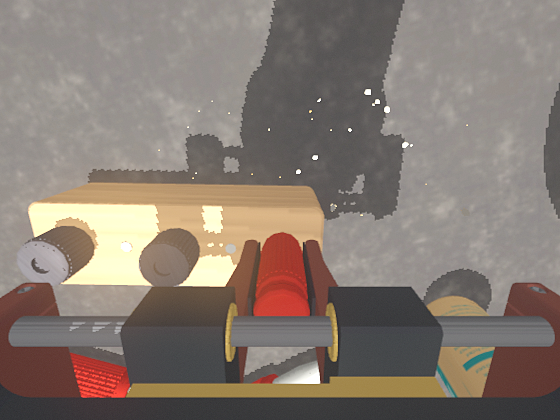

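```bash
python3 - <<'E'
from h import *
arm.move_straight([0.54,-0.135,0.185],vel=0.15); o=status.get_obs();print(o['time'],o['opening'],o['tcp_pos'],o['contact_force'])
E
python3 -c "
import cv2,numpy as np
a=cv2.imread('pics/w1.png');
L=[a[200:245,352:397],a[200:245,202:247]]
cv2.imwrite('pics/h1.png',np.hstack([cv2.resize(x,(400,400),interpolation=cv2.INTER_NEAREST) for x in L]))"
```

```text
9.4667 0.2935420597503074 [ 0.53933574 -0.13478352  0.18410077] [-0.60134342 -0.50277683 -1.69972707]
```

View pics/h1.png

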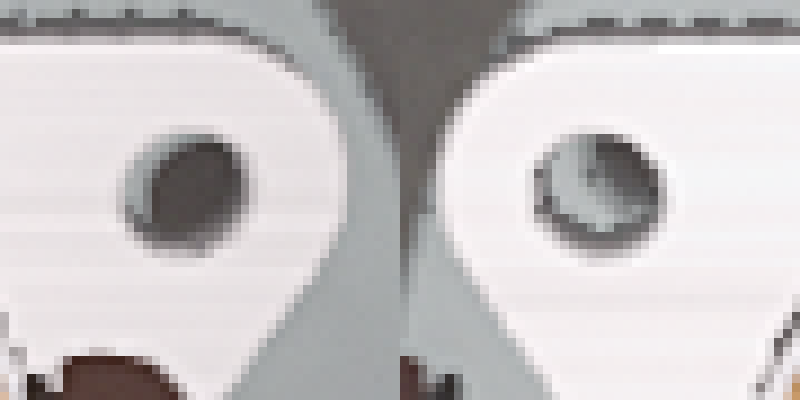

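```bash
python3 - <<'E'
import numpy as np,cv2,sys
from h import onz,proj
cal=np.load('pics/w1.png.npy',allow_pickle=True).item()
L=onz(cal,373.1,221.6,.062);R=onz(cal,224.5,221.7,.062)
print(L,R,np.linalg.norm(L-R))
for e,v in [((368.9),220),((223.0),218)]: print('base hole -y edge',onz(cal,e,v,.054))
for e,v in [((352+125/8.89),221.6),(352+250/8.89,221.6),(202+132/8.89,221.7),(202+264/8.89,221.7)]: print('foot edges',onz(cal,e,v,.062))
m=(L+R)/2; d=(L-R)[:2]/np.linalg.norm((L-R)[:2]); n=np.array([d[1],-d[0]]); 
piv=m[:2]+n*.168; print('pivot',piv,'n',n)
for off in (.006,.007,.0085):
    th=off/.194
    for s in (1,-1):
        c,sn=np.cos(s*th),np.sin(s*th); M=np.array([[c,-sn],[sn,c]])
        print(s*off,piv+M@(L[:2]-piv),piv+M@(R[:2]-piv), 'centre',piv+M@(-n*.112))
# disc in top image
im=cv2.imread('pics/top0.png'); print(im[265,195],im[185,165])
hsv=im.astype(int)
E
```

```text
[0.52547509 0.32663686 0.062     ] [0.48006651 0.13839364 0.062     ] 0.19364258154595565
base hole -y edge [0.52537281 0.32344572 0.054     ]
base hole -y edge [0.4770404  0.13568713 0.054     ]
foot edges [0.52331834 0.31772391 0.062     ]
foot edges [0.52762635 0.33552707 0.062     ]
foot edges [0.47772052 0.12869868 0.062     ]
foot edges [0.48227276 0.14751114 0.062     ]
pivot [0.66608643 0.19311977] n [ 0.97211687 -0.23449688]
0.006 [0.5214136  0.32222489] [0.48184776 0.13266753] centre [0.55644926 0.21600406]
-0.006 [0.52967107 0.33092112] [0.47846318 0.14417208] centre [0.55807356 0.22273766]
0.007 [0.52075003 0.32147744] [0.48216182 0.13171865] centre [0.55633276 0.21543862]
-0.007 [0.5303832  0.33162245] [0.47821336 0.14513986] centre [0.55822766 0.22329403]
0.0085 [0.51976193 0.32034988] [0.48264206 0.13029841] centre [0.55616347 0.21458935]
-0.0085 [0.53145814 0.33266755] [0.477848   0.14659391] centre [0.55846419 0.22412708]
[168 174 171] [165 170 168]
```

```bash
python3 - <<'E'
from h import *
arm.move_straight([0.50,0.06,0.19],Q(0.269),vel=0.25)
arm.move_straight([0.4793,0.1415,0.163],Q(0.269),vel=0.2)
look('wrist',['foot_hole_right','base_hole_right'],'w4.png');
look('scene',['foot_hole_right'],'s4.png')
o=status.get_obs();print(o['time'],o['opening'],o['tcp_pos'],o['contact_force'])
a=cv2.imread('pics/w4.png');b=cv2.imread('pics/s4.png')
print(proj(eyes.get_calibration('wrist'),[[.4793,.1415,.0757]]),proj(eyes.get_calibration('scene'),[[.4793,.1415,.0757],[.4781,.1456,.054],[.480,.1384,.062]]))
cv2.imwrite('pics/s4c.png',np.hstack([cv2.resize(b[170:270,160:260],(500,500)),]))
E
```

```text
foot_hole_right [([278.4, 213.6], 0.56, [0.4816, 0.1372])]
base_hole_right [([283.5, 201.6], 0.96, [0.4742, 0.1441])]
foot_hole_right [([212.7, 219.6], 0.61, [0.4768, 0.1314]), ([283.0, 271.4], 0.57, [0.5439, -0.1365])]
11.2583 0.2911670587559134 [0.4798883  0.14022981 0.16341599] [-0.71390985 -0.37197705 -1.61059257]
[[281.71720674 214.9251453 ]] [[211.87274959 213.00083082]
 [211.69360573 219.5131161 ]
 [213.00425707 218.03007058]]
```

View pics/w4.png

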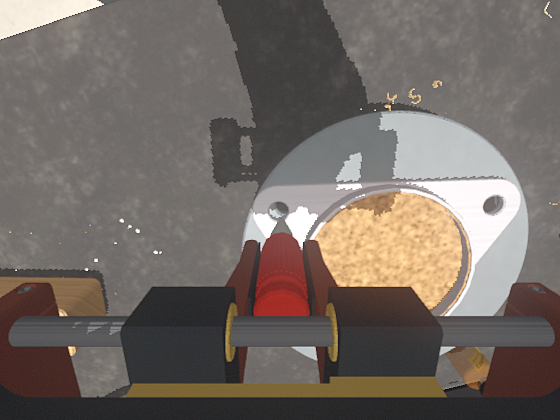

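View pics/s4c.png

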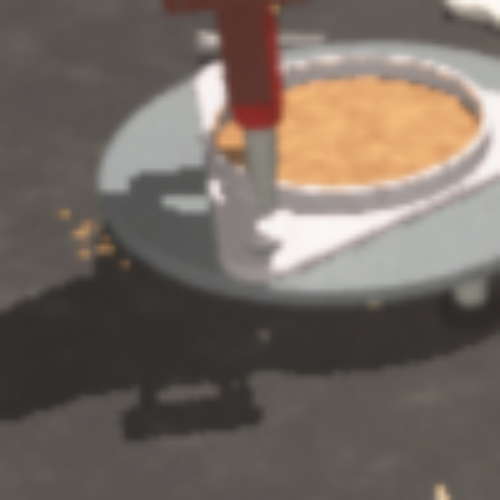

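```bash
python3 - <<'E'
import cv2
a=cv2.imread('pics/w4.png')[185:245,245:325];cv2.imwrite('pics/w4c.png',cv2.resize(a,None,fx=9,fy=9,interpolation=0))
E
python3 - <<'E'
import sys; sys.path.insert(0,'.')
from h import *
import os; os.chdir('.')
o=status.get_obs();print(o['time'],o['tcp_pos'])
cal=eyes.get_calibration('wrist')
print(proj(cal,[[.478,.1456,.054],[.480,.1384,.062]]))
E
```

```text
11.2583 [0.4798883  0.14022981 0.16341599]
[[285.56577422 205.01607993]
 [278.60588251 211.63397247]]
```

View pics/w4c.png

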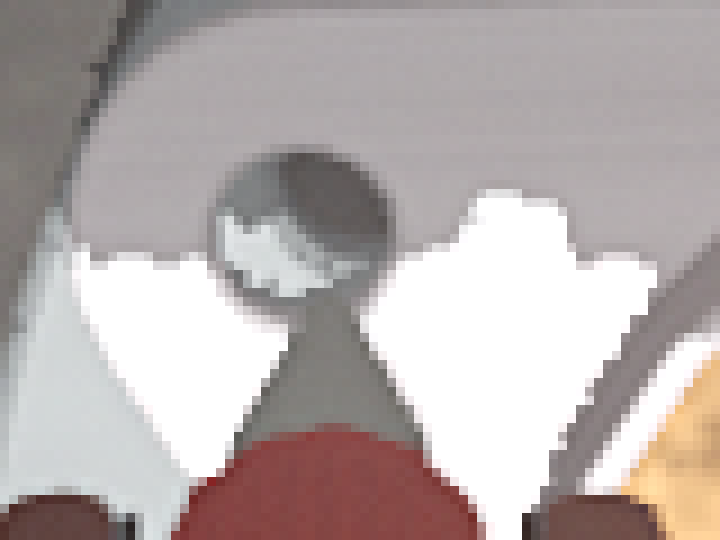

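```bash
cat >> h.py <<'E'
def st(msg=''):
    o=status.get_obs(); print(msg,round(o['time'],2),np.round(o['tcp_pos'],4),'F',np.round(o['contact_force'],1),'M',np.round(o['moment'],2),round(o['opening'],3)); return o
E
python3 - <<'E'
from h import *
arm.move_straight([0.4768,0.1411,0.160],Q(0.269),vel=0.05); arm.sleep(0.1); st('pre')
r=arm.move_straight([0.4768,0.1411,0.135],vel=0.06,max_force=5); print(r); st()
arm.sleep(.1); st()
look('wrist',[],'w5.png')
a=cv2.imread('pics/w5.png')[175:255,235:335];cv2.imwrite('pics/w5c.png',cv2.resize(a,None,fx=7,fy=7,interpolation=0))
E
```

```text
pre 11.61 [0.4768 0.1411 0.16  ] F [-0.1  0.  -0.3] M [-0.06 -0.05 -0.  ] 0.289
False
 12.18 [0.4767 0.1409 0.1347] F [ 0.4  0.2 -1.7] M [-0.02 -0.04 -0.  ] 0.289
 12.28 [0.477  0.1411 0.1351] F [ 0.1  0.4 -2.4] M [ 0.02 -0.05 -0.01] 0.289
```

View pics/w5c.png

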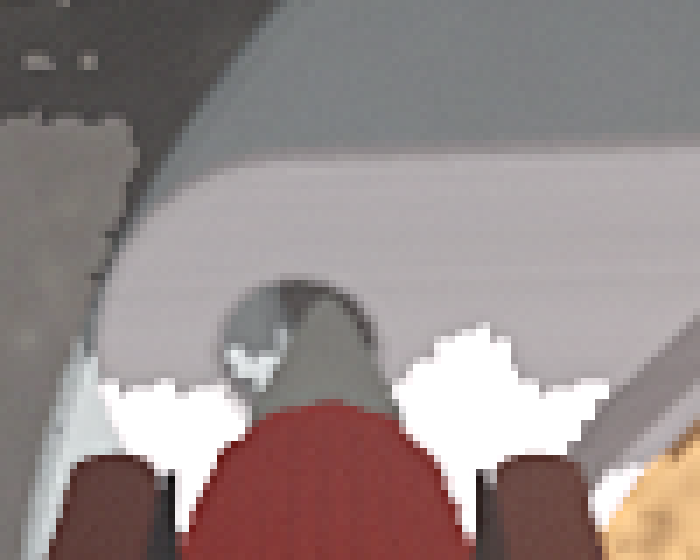

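```bash
python3 - <<'E'
from h import *
p=np.array([0.4768,0.1411,0.135]); tgt=np.array([0.4763,0.1449])
n=4
for i in range(1,n+1):
    z=.135-.016*i/n; f=min(1,i/n)
    xy=p[:2]+(tgt-p[:2])*f
    r=arm.move_straight([xy[0],xy[1],z],vel=0.05,max_force=20); o=st(f'{i} {r} {xy}')
    if r: break
E
```

```text
1 False [0.476675 0.14205 ] 12.57 [0.4765 0.142  0.1308] F [ 0.1 -0.6 -2.5] M [-0.1   0.01  0.  ] 0.288
2 False [0.47655 0.143  ] 12.82 [0.4763 0.1427 0.1267] F [-0.4 -2.3 -3.4] M [-0.54 -0.03  0.03] 0.288
3 False [0.476425 0.14395 ] 13.07 [0.4762 0.1438 0.1226] F [ 0.3 -1.2 -3. ] M [-0.56  0.12 -0.03] 0.293
4 False [0.4763 0.1449] 13.32 [0.4759 0.1449 0.1186] F [-2.  -2.3 -2.5] M [-0.61  0.24 -0.02] 0.293
```

```bash
cat >> h.py <<'E'
def down(xy,z0,z1,step=.004,g=.00015,f0=(0,0),fz=20,vel=.05,lim=.004):
    xy=np.array(xy,float); s=xy.copy(); z=z0
    while z>z1+1e-5:
        z=max(z-step,z1)
        r=arm.move_straight([xy[0],xy[1],z],vel=vel,max_force=fz); o=st(f'{r} {np.round(xy,4)} {z:.4f}')
        F=np.array(o['contact_force'])[:2]-f0
        if np.linalg.norm(F)>1: xy=s+np.clip(xy+g*F-s,-lim,lim)
        if r or abs(o['contact_force'][2])>fz: break
    return xy,z
E
python3 - <<'E'
from h import *
print(down([.4763,.1449],.119,.0995,f0=(0,-1)))
E
```

```text
False [0.4763 0.1449] 0.1150 13.57 [0.4757 0.1448 0.1145] F [-2.2 -2.  -2. ] M [-0.73  0.61  0.02] 0.286
False [0.476  0.1447] 0.1110 13.82 [0.4755 0.1446 0.1106] F [-2.2 -2.8 -4.8] M [-0.69  0.69 -0.03] 0.287
False [0.4756 0.1445] 0.1070 14.07 [0.4753 0.1446 0.1068] F [-2.1 -1.7 -3.8] M [-0.53  0.79  0.05] 0.29
False [0.4753 0.1444] 0.1030 14.32 [0.4751 0.1448 0.1029] F [-3.1 -0.8 -4.3] M [-0.04  0.85 -0.01] 0.292
False [0.4749 0.1444] 0.0995 14.57 [0.475  0.1448 0.0994] F [-2.7  0.1 -2.6] M [ 0.2   0.72 -0.04] 0.29
(array([0.47445881, 0.14456302]), 0.0995)
```

```bash
python3 - <<'E'
from h import *
xy,z=down([.4744,.1446],.0995,.0925,step=.0035)
r=arm.move_straight([xy[0],xy[1],.088],vel=.02,max_force=12); st(r)
look('wrist',[],'w6.png'); look('scene',['drift_grip'],'s6.png')
a=cv2.imread('pics/s6.png')[160:260,160:260];b=cv2.imread('pics/w6.png')[140:300,180:340]
cv2.imwrite('pics/c6.png',np.hstack([cv2.resize(x,(400,400)) for x in (a,b)]))
E
```

```text
False [0.4744 0.1446] 0.0960 14.82 [0.4749 0.1448 0.096 ] F [-0.8  0.6 -2.9] M [ 0.27  0.36 -0.02] 0.289
False [0.4744 0.1446] 0.0925 15.07 [0.4747 0.1447 0.0924] F [-0.6  0.6 -2.5] M [0.36 0.2  0.02] 0.288
True 15.29 [0.4749 0.1449 0.0911] F [-1.9 -0.7  7.6] M [-0.16  0.5  -0.04] 0.288
drift_grip [([383.0, 344.4], 0.65, [0.5856, -0.4146]), ([376.0, 284.5], 0.58, [0.666, -0.2908]), ([212.2, 208.3], 0.47, [0.4778, 0.1284])]
```

View pics/c6.png

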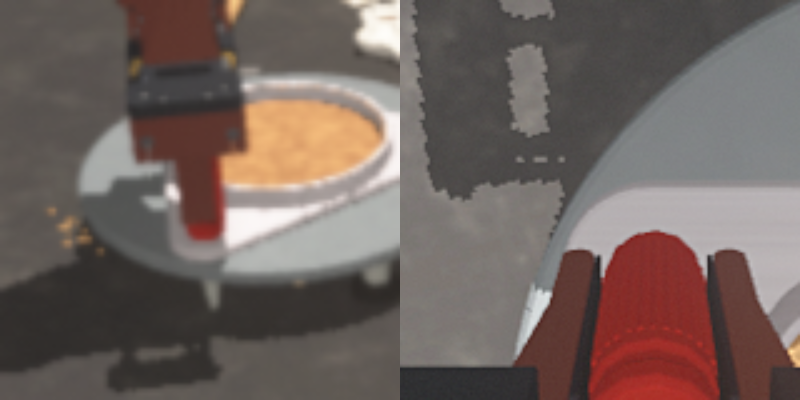

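```bash
python3 - <<'E'
from h import *
arm.gripper_to(0.42); st('rel')
arm.move_straight([.4749,.1449,.16],vel=.2); st()
look('wrist',['drift_grip','base_hole_left','foot_hole_left'],'w7.png')
for a in (1.0,1.3,.8,.269):
  for p in ([.5229,-.2023,.077],[.5307,.3319,.077]):
    print(a,p,np.round(arm.ik(p,Q(a)),2) if arm.ik(p,Q(a)) is not None else None)
E
```

```text
rel 15.86 [0.4737 0.1448 0.09  ] F [ 1.3 -0.1 -0.1] M [0.04 0.01 0.03] 0.42
 16.36 [0.4749 0.1451 0.1601] F [-1.4  0.4 -0.7] M [-0.03 -0.04  0.  ] 0.418
drift_grip [([279.7, 231.4], 0.84, [0.4789, 0.1435])]
base_hole_left [([489.0, 211.4], 0.81, [0.5273, 0.3302])]
foot_hole_left [([282.7, 211.0], 0.64, [0.4742, 0.1473]), ([280.2, 218.7], 0.63, [0.4806, 0.1433])]
1.0 [0.5229, -0.2023, 0.077] [-0.18  0.56  0.62  1.93 -0.45  0.79  1.27]
1.0 [0.5307, 0.3319, 0.077] [-0.98  0.62  0.49  1.76 -0.37  0.85  0.25]
1.3 [0.5229, -0.2023, 0.077] [-0.21  0.57  0.67  1.94 -0.48  0.8   1.  ]
1.3 [0.5307, 0.3319, 0.077] [-1.03  0.64  0.57  1.77 -0.43  0.86  0.01]
0.8 [0.5229, -0.2023, 0.077] [-0.16  0.55  0.59  1.93 -0.42  0.79  1.45]
0.8 [0.5307, 0.3319, 0.077] [-0.95  0.61  0.45  1.76 -0.34  0.85  0.43]
0.269 [0.5229, -0.2023, 0.077] [-0.1   0.53  0.51  1.93 -0.36  0.77  1.92]
0.269 [0.5307, 0.3319, 0.077] [-0.89  0.6   0.36  1.76 -0.27  0.84  0.9 ]
```

View pics/w7.png

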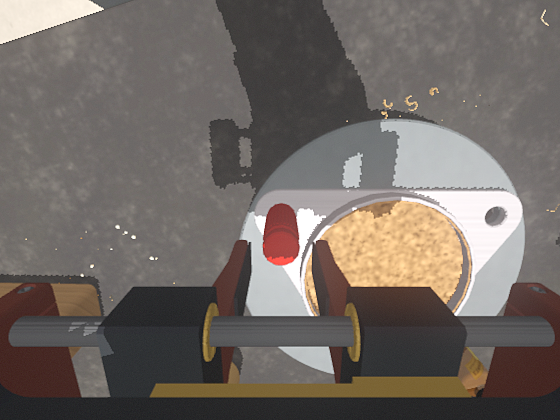

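```bash
python3 - <<'E'
from h import *
cal=np.load('pics/w7.png.npy',allow_pickle=True).item()
print(onz(cal,495,214.5,.062))
a=cv2.imread('pics/w7.png')[195:235,470:520];cv2.imwrite('pics/w7c.png',cv2.resize(a,None,fx=10,fy=10,interpolation=0))
q=Q(1.0)
arm.gripper_to(0.55)
arm.move_ptp([0.5229,-0.2023,0.17],q); st()
look('wrist',['bolt_a_grip'],'w8.png')
E
```

```text
[0.52765817 0.33013141 0.062     ]
 18.29 [ 0.5234 -0.2004  0.1697] F [ 0.3  0.8 -0.6] M [-0.01  0.05 -0.01] 0.547
bolt_a_grip [([221.9, 264.7], 0.69, [0.5043, -0.2719]), ([340.7, 158.5], 0.23, [0.5387, -0.1323])]
```

View pics/w8.png

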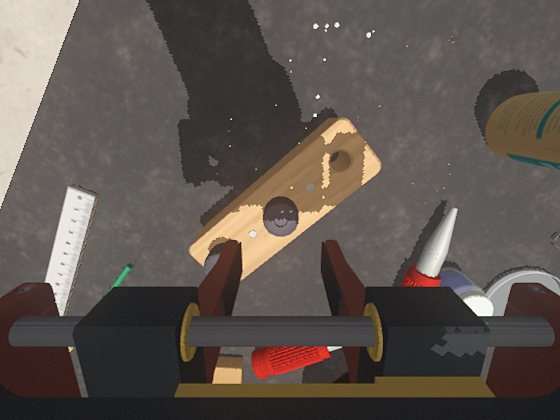

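View pics/w7c.png

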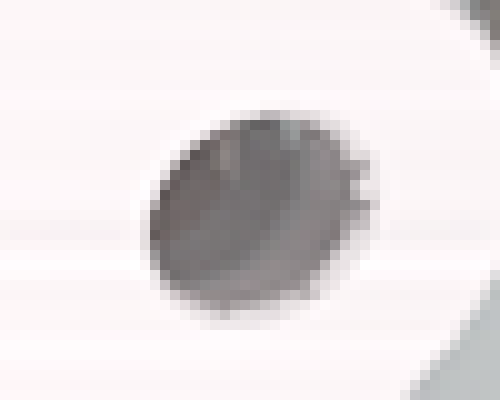

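```bash
python3 - <<'E'
from h import *
cal=np.load('pics/w8.png.npy',allow_pickle=True).item()
print('top',onz(cal,281,222,.090),'mid',onz(cal,281,216.5,.076),'hole',onz(cal,341,160,.062))
st()
c=onz(cal,281,222,.090)*.5+onz(cal,281,216.5,.076)*.5
x,y=c[:2]
arm.move_straight([x,y,.10],vel=.15); arm.move_straight([x,y,.0775],vel=.08,max_force=8);st()
arm.gripper_to(0.0,40);st('grip')
E
```

```text
top [ 0.52478983 -0.20213859  0.09      ] mid [ 0.52474697 -0.20210484  0.076     ] hole [ 0.54312827 -0.13325012  0.062     ]
 18.39 [ 0.5234 -0.2003  0.1698] F [-0.4 -0.4 -0.1] M [-0.06  0.07  0.  ] 0.547
 19.44 [ 0.5244 -0.2022  0.0771] F [0.8 0.2 0.1] M [-0.08  0.07 -0.02] 0.552
grip 19.88 [ 0.5249 -0.2022  0.0778] F [-0.7  0.2  2.3] M [-0.11  0.07  0.01] 0.332
```

```bash
python3 - <<'E'
from h import *
q=Q(1.0)
arm.move_straight([.5249,-.2022,.19],vel=.2)
arm.move_ptp([.528,.30,.19],q)
arm.move_straight([.529,.3315,.13],q,vel=.2); arm.sleep(.1);st()
look('wrist',['foot_hole_left'],'w9.png');look('scene',[],'s9.png')
a=cv2.imread('pics/w9.png')[160:300,200:360];cv2.imwrite('pics/w9c.png',cv2.resize(a,None,fx=4.2,fy=4.2,interpolation=0))
E
```

```text
23.02 [0.5302 0.3303 0.1314] F [ 0.1  1.2 -0.8] M [-0.02  0.03 -0.02] 0.336
foot_hole_left [([281.7, 219.0], 0.58, [0.5288, 0.3342])]
```

View pics/w9c.png

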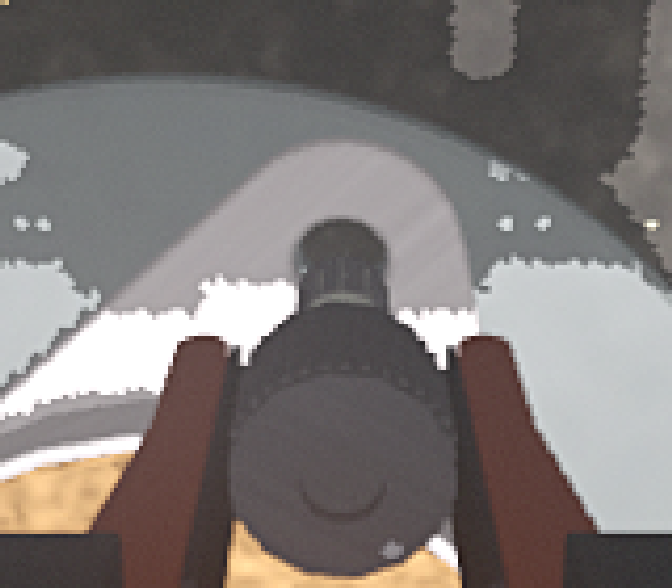

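```bash
python3 - <<'E'
from h import *
cal=np.load('pics/w9.png.npy',allow_pickle=True).item()
print(onz(cal,281.5,221.9,.062), onz(cal,281.5,220.5,.062))
p=proj(cal,[[.5302,.3303,.1314-.0578],[.5302,.3303,.1314-.0158]]);print((p-[200,160])*4.2)
E
```

```text
[0.53006189 0.33203461 0.062     ] [0.52941932 0.33303673 0.062     ]
[[337.90290804 289.90665442]
 [337.42733344 393.49427169]]
```

```bash
python3 - <<'E'
from h import *
arm.move_straight([.5292,.3321,.125],Q(1.0),vel=.05); arm.sleep(.1); st('pre')
xy,z=down([.5292,.3321],.125,.0805,step=.006,g=.0003,fz=12,vel=.06)
if z<.081:
    r=arm.move_straight([xy[0],xy[1],.075],vel=.02,max_force=10); st(r)
look('scene',[],'s10.png'); look('wrist',[],'w10.png')
a=cv2.imread('pics/s10.png')[140:240,150:290];cv2.imwrite('pics/c10.png',cv2.resize(a,None,fx=5,fy=5))
E
```

```text
pre 23.52 [0.5292 0.3321 0.125 ] F [ 0.1 -0.  -0.9] M [-0.05  0.02  0.02] 0.332
False [0.5292 0.3321] 0.1190 23.77 [0.5288 0.332  0.1184] F [-0.  -0.  -1.6] M [-0.05  0.01  0.03] 0.332
False [0.5292 0.3321] 0.1130 24.02 [0.5294 0.3315 0.1125] F [ 1.2 -1.4 -2.9] M [-0.45 -0.29 -0.05] 0.336
False [0.5296 0.3317] 0.1070 24.27 [0.5295 0.3314 0.1065] F [ 1.7 -1.9 -1.6] M [-0.41 -0.28  0.01] 0.332
False [0.5301 0.3311] 0.1010 24.52 [0.5298 0.3313 0.1006] F [ 0.7 -1.  -0.3] M [-0.11 -0.09 -0.04] 0.332
False [0.5303 0.3308] 0.0950 24.77 [0.5299 0.3309 0.0945] F [-0.2  0.  -1.2] M [-0.11 -0.04  0.  ] 0.336
False [0.5303 0.3308] 0.0890 25.02 [0.53   0.3308 0.0885] F [-0.6  0.4 -1.7] M [-0.   -0.01  0.01] 0.332
False [0.5303 0.3308] 0.0830 25.27 [0.53   0.3307 0.0825] F [ 0.1 -0.5  0. ] M [-0.01  0.04 -0.03] 0.33
False [0.5303 0.3308] 0.0805 25.52 [0.5302 0.3307 0.0804] F [ 0.4  0.  -0.8] M [0.01 0.01 0.05] 0.337
True 25.77 [0.5309 0.3313 0.0777] F [0.2 0.1 5.8] M [0.03 0.08 0.02] 0.332
```

View pics/c10.png

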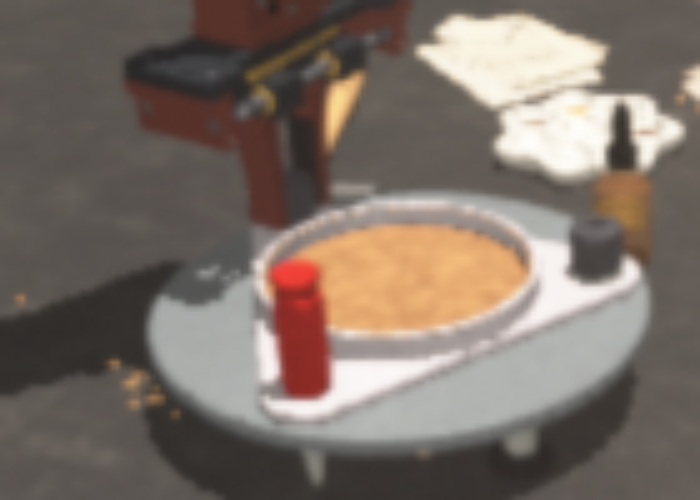

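View pics/w10.png

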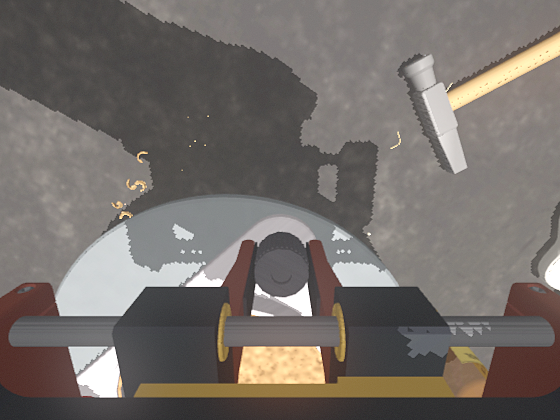

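```bash
python3 - <<'E'
from h import *
arm.gripper_to(0.5); st('rel')
arm.move_straight([.5305,.331,.17],vel=.25)
arm.move_ptp([.477,.145,.17],Q(.269)); arm.sleep(.05)
look('wrist',['foot_hole_left'],'w11.png')
r=arm.move_straight([.477,.145,.091],vel=.12,max_force=8); st(r)
arm.gripper_to(0.0,50); st('grip')
E
```

```text
rel 26.33 [0.5299 0.3306 0.0766] F [-0.   0.5 -1.1] M [-0.05  0.04 -0.02] 0.502
foot_hole_left [([488.6, 208.9], 0.92, [0.5281, 0.3319])]
False 28.64 [0.4774 0.145  0.0914] F [ 0.6 -0.3  0.9] M [-0.    0.07 -0.01] 0.498
grip 29.07 [0.4773 0.1451 0.0915] F [-1.5  0.3  5.2] M [-0.1   0.2   0.02] 0.289
```

View pics/w11.png

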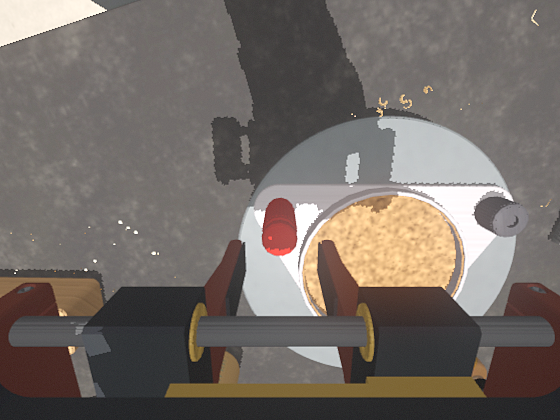

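```bash
python3 - <<'E'
from h import *
r=arm.move_straight([.4771,.145,.155],vel=.12,max_force=25); st(r)
arm.move_straight([.4771,.145,.185],vel=.2)
arm.move_straight([.53,-.09,.185],vel=.25)
arm.move_straight([.5424,-.1346,.165],vel=.15); arm.sleep(.1); st('above')
look('wrist',['block_hole_0'],'w12.png'); look('scene',[],'s12.png')
a=cv2.imread('pics/w12.png')[150:290,200:360];cv2.imwrite('pics/w12c.png',cv2.resize(a,None,fx=4.2,fy=4.2,interpolation=0))
E
```

```text
False 29.76 [0.4766 0.1451 0.1545] F [ 0.2 -0.  -2.8] M [-0.05  0.02  0.  ] 0.288
above 31.76 [ 0.5425 -0.1331  0.1652] F [ 0.4  0.8 -2.4] M [-0.04 -0.07 -0.01] 0.29
block_hole_0 [([278.0, 210.4], 0.79, [0.5418, -0.1352]), ([125.4, 208.2], 0.69, [0.5032, -0.2685]), ([201.6, 208.2], 0.57, [0.5215, -0.2017])]
```

View pics/w12c.png

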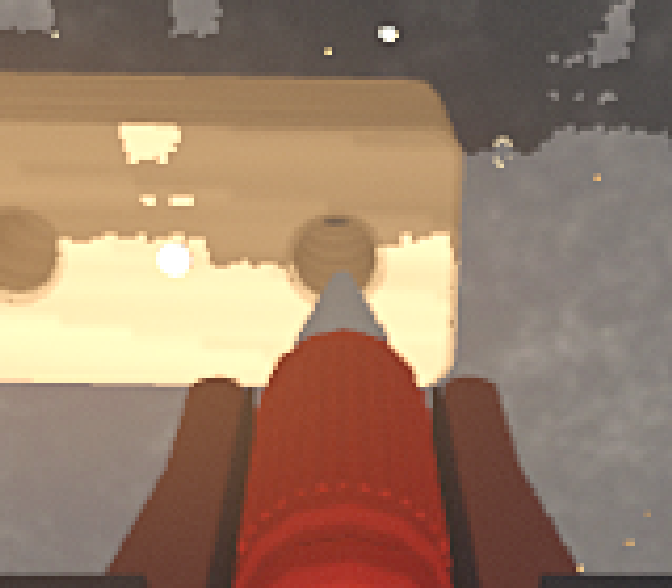

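View pics/s12.png

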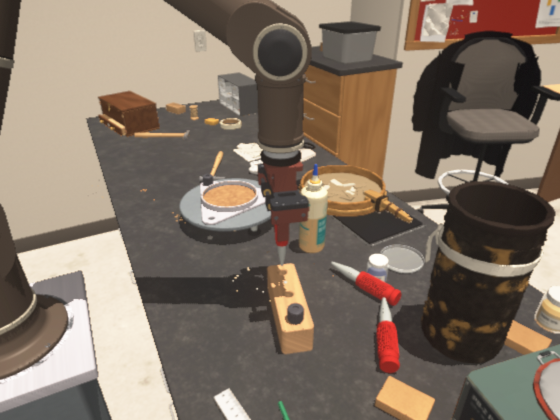

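Drift held over the free end hole (tip at crop (342,278), hole at (335,257)); bolt head stands in the left hole. Lowering it compliantly.

```bash
python3 - <<'E'
from h import *
xy,z=down([.5422,-.1346],.165,.0935,step=.008,g=.0003,fz=12,vel=.08)
if z<.094:
    r=arm.move_straight([xy[0],xy[1],.088],vel=.03,max_force=8); o=st(r)
    if r:
        arm.gripper_to(0.42); st('rel')
        arm.move_straight([xy[0],xy[1],.17],vel=.25)
        look('wrist',['drift_grip','bolt_a_grip'],'w13.png'); look('scene',[],'s13.png')
        cv2.imwrite('pics/c13.png',np.hstack([cv2.imread('pics/w13.png')[120:320,100:400],cv2.resize(cv2.imread('pics/s13.png')[200:360,230:390],(200,200))]))
E
```

```text
False [ 0.5422 -0.1346] 0.1570 32.16 [ 0.5417 -0.1342  0.1564] F [-0.5  1.  -2. ] M [ 0.02  0.05 -0.03] 0.293
False [ 0.5421 -0.1343] 0.1490 32.41 [ 0.5416 -0.1342  0.1483] F [ 0.1 -0.4 -0.6] M [-0.01  0.01  0.09] 0.293
False [ 0.5421 -0.1343] 0.1410 32.66 [ 0.5417 -0.1342  0.1404] F [ 0.6 -0.2 -1.6] M [ 0.    0.   -0.01] 0.289
False [ 0.5421 -0.1343] 0.1330 32.91 [ 0.5417 -0.1342  0.1324] F [-0.1  0.1 -2.8] M [0.01 0.04 0.  ] 0.293
False [ 0.5421 -0.1343] 0.1250 33.16 [ 0.5417 -0.1342  0.1245] F [-0.2 -0.1 -0.7] M [ 0.    0.02 -0.03] 0.291
False [ 0.5421 -0.1343] 0.1170 33.41 [ 0.5418 -0.1342  0.1165] F [-0.2 -0.8 -1.4] M [0.01 0.03 0.03] 0.292
False [ 0.5421 -0.1343] 0.1090 33.66 [ 0.5421 -0.1343  0.1086] F [ 1.7  0.  -1.9] M [-0.07 -0.22 -0.07] 0.292
False [ 0.5426 -0.1343] 0.1010 33.91 [ 0.5423 -0.1343  0.1005] F [ 1.5 -0.1 -1.7] M [ 0.   -0.08 -0.06] 0.294
False [ 0.543  -0.1343] 0.0935 34.16 [ 0.5426 -0.1343  0.093 ] F [-0.5  0.1 -0.9] M [-0.   -0.   -0.05] 0.294
True 34.37 [ 0.5437 -0.1347  0.0911] F [-0.4  0.2  5. ] M [ 0.05  0.08 -0.02] 0.286
rel 34.78 [ 0.5427 -0.1344  0.0901] F [ 0.4  1.5 -0.3] M [ 0.05  0.03 -0.03] 0.419
drift_grip [([281.0, 220.3], 0.95, [0.5425, -0.1334]), ([117.8, 323.6], 0.75, [0.5998, -0.3042]), ([247.6, 349.7], 0.63, [0.6594, -0.1983])]
bolt_a_grip [([119.2, 213.4], 0.96, [0.5056, -0.2716])]
```

View pics/c13.png

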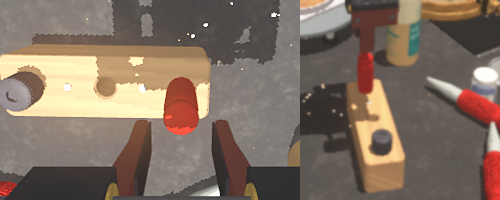

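```bash
python3 - <<'E'
from h import *
q=Q(1.8)
for p in ([.5065,-.271,.0775],[.478,.1455,.0775]): print(np.round(arm.ik(p,q),2))
arm.gripper_to(.55)
arm.move_ptp([.5065,-.271,.16],q); arm.sleep(.05); st()
look('wrist',['bolt_a_grip'],'w14.png')
E
```

```text
[-0.24  0.69  0.93  1.91 -0.71  0.91  0.82]
[-1.09  0.58  0.94  2.09 -0.66  0.8   0.03]
 36.88 [ 0.5069 -0.2701  0.1599] F [-0.2  0.2  0.3] M [-0.11  0.04 -0.03] 0.549
bolt_a_grip [([277.0, 221.1], 0.88, [0.5028, -0.2721])]
```

View pics/w14.png

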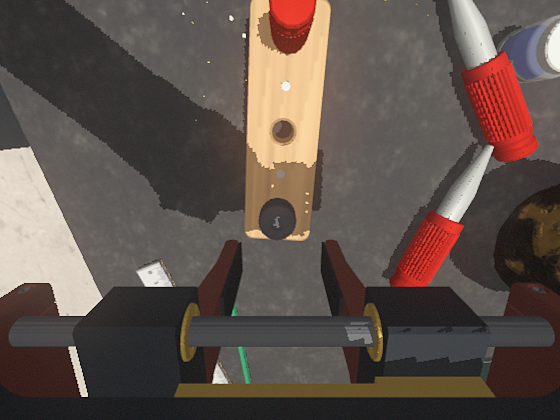

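```bash
python3 - <<'E'
from h import *
cal=np.load('pics/w14.png.npy',allow_pickle=True).item()
c=(onz(cal,277.5,222.5,.090)+onz(cal,277.5,218,.076))/2; print(c)
x,y=c[:2]
arm.move_straight([x,y,.10],vel=.15); r=arm.move_straight([x,y,.0775],vel=.08,max_force=8);st(r)
arm.gripper_to(0.0,40);st('grip')
arm.move_straight([x,y,.185],vel=.2);st()
arm.move_ptp([.48,.12,.185],Q(1.8))
arm.move_straight([.478,.1453,.135],Q(1.8),vel=.15); arm.sleep(.1);st()
look('wrist',['foot_hole_right'],'w15.png')
a=cv2.imread('pics/w15.png')[160:300,200:360];cv2.imwrite('pics/w15c.png',cv2.resize(a,None,fx=4.2,fy=4.2,interpolation=0))
E
```

```text
[ 0.5040506  -0.26899687  0.083     ]
False 37.97 [ 0.5038 -0.2689  0.0771] F [-0.3  0.9  0.1] M [-0.02  0.1  -0.02] 0.548
grip 38.41 [ 0.5042 -0.2691  0.0778] F [-0.3 -0.3  2.6] M [-0.06  0.13 -0.02] 0.337
 39.1 [ 0.5038 -0.2683  0.1841] F [ 0.1  0.9 -1.2] M [-0.07  0.06 -0.01] 0.335
 41.17 [0.4787 0.1444 0.1358] F [ 0.6 -0.4 -1.1] M [-0.1   0.03 -0.03] 0.334
foot_hole_right [([280.5, 223.3], 0.76, [0.478, 0.1433])]
```

View pics/w15c.png

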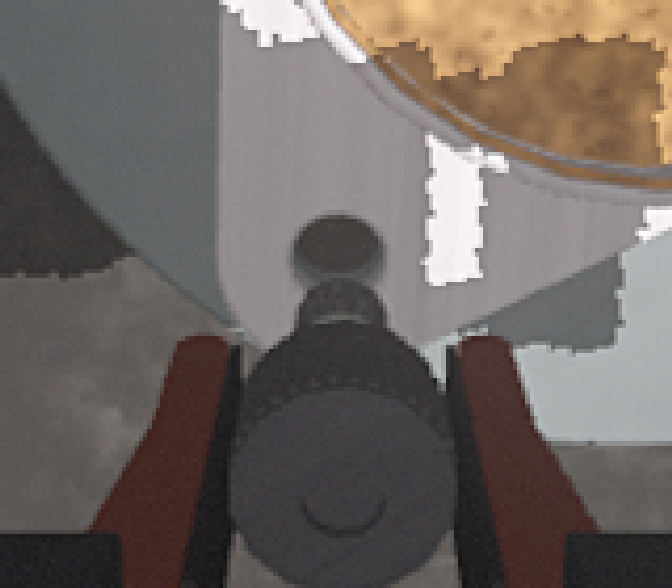

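```bash
python3 - <<'E'
from h import *
cal=np.load('pics/w15.png.npy',allow_pickle=True).item()
print(onz(cal,280.9,221.2,.062))
print((proj(cal,[[.4787,.1444,.1358-.0578],[.478,.1453,.062]])-[200,160])*4.2)
for d in (0,.001,.002):  # far-edge of tip for axis shift along tool -x side
    p=np.array([.4787,.1444])+np.array([.23,.97])*d*-1
    c=[[p[0]+.00575*np.cos(t),p[1]+.00575*np.sin(t),.078] for t in np.linspace(0,6.28,40)]
    print(d,((proj(cal,c)-[200,160])*4.2)[:,1].min())
E
```

```text
[0.47876181 0.14501148 0.062     ]
[[340.17379649 290.29636082]
 [335.62448762 256.52074901]]
0 260.6566140403933
0.001 265.8350689966893
0.002 270.9997478668384
```

```bash
python3 - <<'E'
from h import *
arm.move_straight([.4788,.1475,.125],Q(1.8),vel=.05); arm.sleep(.1); st('pre')
xy,z=down([.4788,.1475],.125,.0805,step=.006,g=.0003,fz=12,vel=.06)
if z<.081:
    r=arm.move_straight([xy[0],xy[1],.075],vel=.02,max_force=10); st(r)
look('scene',[],'s16.png'); look('wrist',[],'w16.png')
a=cv2.imread('pics/s16.png')[140:240,150:290];cv2.imwrite('pics/c16.png',cv2.resize(a,None,fx=5,fy=5))
E
```

```text
pre 41.73 [0.4788 0.1474 0.125 ] F [ 0.4 -0.2 -1.1] M [-0.09  0.06  0.02] 0.332
False [0.4788 0.1475] 0.1190 41.98 [0.4785 0.1474 0.1186] F [-1.  -0.4  0.2] M [-0.05  0.07  0.02] 0.33
False [0.4785 0.1474] 0.1130 42.23 [0.4782 0.1473 0.1126] F [-0.4 -0.3 -1. ] M [-0.05  0.02  0.  ] 0.336
False [0.4785 0.1474] 0.1070 42.48 [0.4783 0.1473 0.1066] F [-0.4 -0.1 -0.9] M [-0.08  0.01  0.02] 0.333
False [0.4785 0.1474] 0.1010 42.73 [0.4783 0.1473 0.1007] F [-0.  -0.2 -1.1] M [-0.08  0.08 -0.01] 0.335
False [0.4785 0.1474] 0.0950 42.98 [0.4782 0.1473 0.0947] F [ 0.7 -0.7 -1.1] M [-0.06  0.07 -0.03] 0.33
False [0.4785 0.1474] 0.0890 43.23 [0.4782 0.1473 0.0886] F [ 0.7 -0.4 -1.4] M [-0.05  0.07  0.  ] 0.335
False [0.4785 0.1474] 0.0830 43.48 [0.4783 0.1473 0.0827] F [-0.  -0.6 -0.8] M [-0.03  0.1  -0.  ] 0.334
False [0.4785 0.1474] 0.0805 43.73 [0.4784 0.1474 0.0804] F [-0.8 -0.3 -0.8] M [-0.11  0.08  0.  ] 0.332
True 43.98 [0.4787 0.1474 0.0778] F [-1.1 -0.   6.7] M [0.08 0.46 0.  ] 0.334
```

View pics/c16.png

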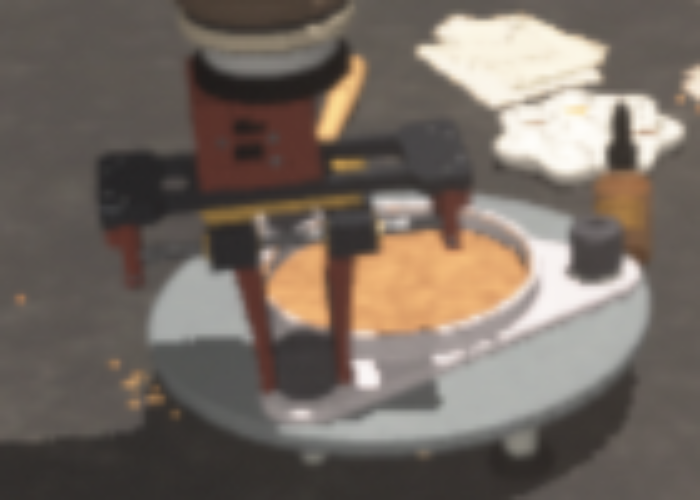

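Bolt home (contact at TCP z 0.0778, as for the first one). Release, retreat and check.

```bash
python3 - <<'E'
from h import *
arm.gripper_to(0.5); st('rel')
arm.move_straight([.4787,.1474,.20],vel=.25)
arm.move_straight([.38,.12,.28],vel=.25)
arm.sleep(.1); st()
look('scene',[],'s17.png'); look('top',[],'t17.png'); look('wrist',['bolt_a_grip'],'w17.png')
a=cv2.imread('pics/s17.png')[150:350,180:400];b=cv2.imread('pics/w17.png')
cv2.imwrite('pics/c17.png',np.hstack([cv2.resize(a,(400,364)),cv2.resize(b,(400,364))]))
E
```

```text
rel 44.54 [0.4782 0.1473 0.0772] F [0.6 0.4 0.2] M [-0.05  0.05  0.03] 0.5
 47.27 [0.38   0.12   0.2799] F [ 0.6 -0.2  0.3] M [-0.08  0.07 -0.01] 0.501
bolt_a_grip [([356.5, 150.1], 0.67, [0.4775, 0.1419])]
```

View pics/c17.png

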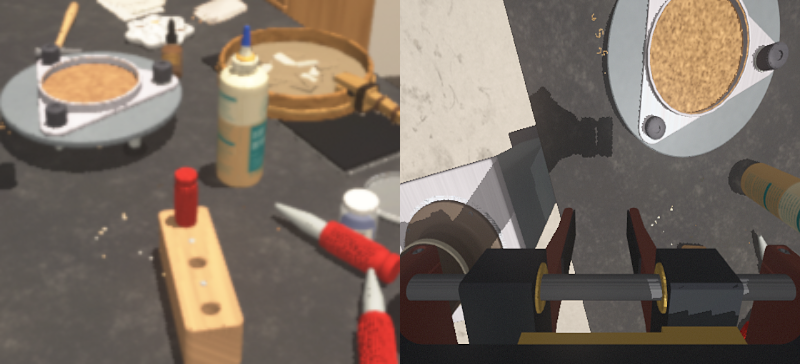

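All three bolts stand in the foot (scene crop (47,60), (55,115) and (162,73)). The drift is down in the block's end hole, and the bottles and jar are upright.

```bash
python3 - <<'E'
from h import *
job.job_done()
E
```

```text
the job is handed in; nothing more can be done
```

I did the whole sequence and handed the job in at about 47.5 s on the robot's clock, against the 72 s limit. No verdict is reported.

**What I did**
1. I pushed the drift fully home through the right open hole, which brought the foot into line.
2. With the drift still in there, I fitted the first bolt in the left hole.
3. I drew the drift and stood it back in the block's end hole, where it had stood at the start.
4. I fitted the second bolt in the right hole.

**What the last checks showed**
- **Drift and bolts:** each stopped at the height expected for fully home: the drift at TCP z 0.091 in both places, the bolts at 0.078. The stopping forces were low, about 5–8 N.
- **Final pictures:** both bolts are seated beside the fitted one, and the drift is upright in the block. The glue bottle, dropper bottle and pigment jar are standing.
- **Foot angle:** I only judged this by the bolts going in freely. I could not measure the angle itself.

**What went wrong or disagreed**
- **Look-alikes fell over:** the two large red look-alike tools standing on their points fell over early in the run. They may have toppled on their own or I may have brushed them. One now lies close to the pigment jar, which shows no visible movement.
- **Network positions:** the networks' positions for the holes differed by up to 10–20 mm between cameras. I relied on my own pixel measurements and on force-guided insertion instead.

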